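# Stop the bottle roller, unload it and reset the stop

## Task

The bottle on the bench roller has been mixed. First press the roller's mushroom stop button down until it latches and stays down by itself; then, with the stop still latched, lift the bottle off the rollers and lay it lengthwise in the V-shaped bottle rest. Last, turn the button's head clockwise so that the stop springs fully up again, and leave the other things on the bench where they are.

Things in the scene. Friction and masses are not known exactly. Their poses are not given: they have to be found in the camera images.
- roller: Bottle roller, fixed: grey casing 110 mm (its x) by 280 mm (y); origin under its middle at bench height, z up. The -y end is a panel block 105 mm long, top 60 mm high, carrying the stop at x = 0, y = -88 mm. The rest is the roller bay between two end plates 75 mm high (inner faces y = -25 and +130 mm).
- stop_top (a point): Centre of the top of the stop's black mushroom head (round, 56 mm across, 24 mm tall, on a 22 mm stem; clockwise arrows on top); z up. 108 mm above the bench when up, about 98 when latched, the underside then 74 mm high. Under it a collar 48 mm across, 10 mm tall stands on the 60 mm high panel; fingertips may go down to 65 mm beside it. Turns with the head.
- stop (a joint): Downward travel of the stop, m: 0 = fully up, end stop 0.0115. A spring pushes it up (about 4 N at the top, 7 N near the bottom). Pressed to about 0.011 and let go, it latches and stays at about 0.010.
- stop_turn (a joint): Turn of the mushroom head, rad: 0 = at rest, grows clockwise seen from above, end stop 1.05. When latched, turning past about 0.6 (best 0.75 to 0.9) frees the latch and the head springs up; a firm grip may hold it down until the fingers open. A weak spring then turns it slowly (about 1.5 s) back to 0.
- bottle_mid (a point): Middle of the closed white plastic bottle (round, 45 mm across, 132 mm long, about 0.22 kg; the last 24 mm at the cap 43 mm across), on its axis, 66 mm from its base; z along the bottle from base to cap. It starts lying on the rollers along the roller's y axis, this point 86 mm above the bench.
- rest: Bottle rest, fixed: aluminium plate 90 mm (x) by 130 mm (y), 8 mm thick, with two white V-shaped saddles 64 mm apart along y, each 14 mm wide, arms at 45 degrees, 62 mm wide over their upper ends, which are 48 mm high. Origin under its middle at bench height, z up; a bottle in it lies along y.
- rest_axis (a point): Point 52 mm above the rest's origin, where the bottle's middle comes when it lies centred in both saddles (its axis along the rest's y, either way round).
- powder: Bystander: white bottle standing upright, 49 mm in diameter, 94 mm tall; origin under its base.
- sample: Bystander: plain grey-white metal sample cylinder standing upright, 34 mm in diameter, 45 mm tall; origin under its base.
- tin: Bystander: round low tin, 54 mm in diameter, 20 mm tall; origin under its base.
- roller_bay (a point): Point 52.5 mm along +y from the roller's origin and 86 mm above the bench: the middle of a bottle lying centred on the rollers. Rollers: two 12 mm shafts along y, 40 mm apart, axes 58 mm high, each with two tyres 24 mm across, 14 mm wide, 38 mm either side of this point; beside the bottle between the tyres it is free down to 64 mm height.

How it is judged:
On the way, in this order (a step that is already met when the one before it is completed fails the run):
1. the stop is pressed and stays latched down with nothing touching it, the bottle still on the rollers (value of joint stop above 0.008 m and contact force between each of the fingers, the arm and roller below 0.3 N and distance between bottle_mid and roller_bay below 0.03 m), for 0.2 s.
2. the bottle lies in the rest, let go, with the stop still latched (value of joint stop above 0.008 m and distance between bottle_mid and rest_axis below 0.022 m and angle between the z axis of bottle_mid and the y axis of rest, either way round below 0.1 rad and contact force between the fingers and bottle below 0.1 N and linear speed of bottle below 0.02 m/s), for 0.2 s.
At the end, for the whole second after the job is handed in: The stop is fully up (within 2 mm) after having been latched, and the bottle lies still in both saddles of the rest, its middle within 22 mm of the centred position and its axis within 0.1 rad of the rest's length (value of joint stop below 0.002 m and distance between bottle_mid and rest_axis below 0.022 m and angle between the z axis of bottle_mid and the y axis of rest, either way round below 0.1 rad and linear speed of bottle below 0.02 m/s); the robot touches nothing.
It fails at once if a bystander (upright bottle, metal sample or tin) is moved more than 30 mm (distance of any of powder, sample, tin from where it was at the start of the episode above 0.03 m).
It also fails if it takes over 48 s, if anything falls off the work surface, if the arm or the gripper's body presses on something with over 40 N, if the wrist force passes 120 N, or if a joint passes its speed limit or range.

## Robot

A 6-joint arm with a two-finger parallel gripper is mounted at the origin on a cart in front of the work surface, level with it; the furniture and walls round the work are solid. World frame = base frame: x ahead of the robot, y to its left, z up, the work surface at z = 0. Lengths are in m, angles in rad, forces in N, time in s.
With the tool pointing down it reaches from about 0.35 to 0.775 m from the base axis. Payload 7.3 kg.
Tool frame: the origin (TCP) lies at the centre of the arm's flange, where the gripper is bolted on; the fingertips stand 178 mm ahead of it and the grasp point (between the pads) lies robot.pinch_z ahead of it (robot.pinch_z is the distance from the TCP to the grasp point, in m); x points along the fingers, z is the direction in which the jaws open and shut, and the axes are right-handed (so a half turn about x gives the same grasp; the last joint's range is limited). The gripper opens to 92 mm and grips with 3 to 60 N. Pads are 19 mm wide; open, the fingers measure 130 mm over their backs; the gripper's body (75 mm by 190 mm) begins 47 mm behind the grasp point.
Start: joints at [1.01, 0.342, 1.524, -0, 1.275, -0.146], TCP at [0.212, 0.48, 0.405] pointing down, gripper open.
Joint ranges: [-2.53, 2.53], [-0.77, 2.02], [0.04, 2.7], [-1, 4.14], [0.28, 2.66], [-3.11, 3.11]. Speed limits (rad/s): [2.57, 2.57, 3.14, 3.14, 3.14, 3.14].

## Interface

Orientations are given as [roll, pitch, yaw] about the fixed x, y, z axes, in that order (R = Rz(yaw) Ry(pitch) Rx(roll)).
In Python, from cell import robot gives the robot as it stands.
- The arm moves only by the shell command python3 -m jog 'ROWS' [FORCE]. ROWS is JSON, a list of rows, each an object of numbers: "fingers": the closure, from 0 (fully open) to 1 (shut); "x", "y", "z": the shift along the tool's x, y, z in cm; "spin": the turn about the tool's x in degrees. A call has 1 to 5 rows; each row is the pose to reach, as a shift and turn from the pose commanded when the call began, along the tool's axes at that moment; what a row does not reach only later rows make up. A row lasts 1/8 s, in which the tool goes at most 62.5 mm and 10.7 degrees, less where a joint would pass 70% of its speed; a pose out of reach is approached as far as the arm can. A call with a gripper value outside its range is refused whole. The fingers move at their own pace and stop on an object; FORCE is the grip in N (left out, the last holds). Time passes only in rows, so rows that repeat a pose let the fingers close. It gives the time, the measured TCP pose, the force and the opening at its end, in the units of the state.
- robot.observe(): the state, without advancing time (a new reading comes with each control period).
- robot.read_camera(name): name is "scene" or "top"; returns a dict with "color" (480x640x3 uint8, red, green, blue), "mtx" (3x3 intrinsics, pixels), "k1" (the pictures are not rectified: a ray, as slopes to the right and down, at radius r is drawn at 1 + k1 r^2 times it, then the intrinsics apply), "view" (4x4, takes a point from world to camera coordinates). Camera axes: x right, y down, z forward; pixel columns grow to the right and rows downward; lengths in m; the calibration is good to about 2 mm. A picture is of the moment at which its call begins. There is no depth.
- robot.hand_in(): hands the job in, once; it reports no verdict.
Trained networks look in a picture, given as the dict that the camera call returned (one of the last four; its "shot" number tells which), for a name from the list of things; names that differ only in an ending like _2 or _b are one class to them, and where a whole thing is asked for, a point or a joint stands for the part that bears it (a point fixed in the world has none). Each returns a list of dicts, best first, with "conf" (0 to 1); they miss things now and then, are a little off and sometimes report something else, mostly with a low value. They report only what shows in the picture. A call takes as long as a camera call.
- robot.look_for(target, picture): "xy" ([column, row] in pixels, amid what is visible of it).
The state is a dict: "time": time; "qpos": joint angles; "qvel": joint speeds; "joint_efforts": joint torques, N m; "tool_pos": TCP position; "tool_rot": TCP orientation; "contact_force": force on the tool from outside, world axes, zero at the start; "torque": the same for the moment, N m; "opening": finger opening in m.
Only numpy, scipy, OpenCV 4.12 (cv2) and the standard library are available. Lean on these libraries where they do the work, as an engineer would, in place of code of your own. Each camera call takes 0.05 s, during which the arm holds its last target. There are 200 camera calls.

## Working session

There is one attempt and no reset: what is moved stays moved. The work goes in short steps, Python scripts to look and compute and a shell command to move; the robot and the scene stay as the last step left them, time stands still between calls to the robot, and variables do not carry over. Pictures are saved under pics/ and viewed, on a budget of 10 in all, crops included, one or two more only if the job needs it, and the job is handed in when it is done.

```bash
ls; mkdir -p pics; python3 - <<'E'
from cell import robot
import cv2
print(robot.pinch_z); s=robot.observe(); print(s)
for c in ["scene","top"]:
    p=robot.read_camera(c); cv2.imwrite(f"pics/{c}0.png",p["color"][:,:,::-1]); print(c,p["mtx"].tolist(),p["k1"],p["view"].tolist())
    for t in ["roller","stop_top","bottle_mid","rest","powder","sample","tin"]:
        print(t,[(d["xy"],round(d["conf"],2)) for d in robot.look_for(t,p)[:2]])
E
```

```text
pics
0.1592
{'time': 0.0, 'qpos': array([ 1.00999054e+00,  3.42727089e-01,  1.52501666e+00, -5.35779911e-06,
        1.27539399e+00, -1.45999208e-01]), 'qvel': array([-7.69191769e-04, -5.67013890e-04,  8.68319282e-05, -1.09874690e-03,
        3.70418690e-04, -7.34545405e-04]), 'joint_efforts': array([-2.16962289e-03, -4.31250465e+01, -2.44215077e+01,  7.14210025e-02,
        5.61986875e-02, -1.23231071e-04]), 'tool_pos': array([0.2114897 , 0.48037122, 0.40404261]), 'tool_rot': array([ 2.99890932,  1.56925124, -2.12828467]), 'contact_force': array([-0.67942318,  1.01800333,  0.17441941]), 'torque': array([0.09212243, 0.04835318, 0.0390598 ]), 'opening': 0.0915160142735958}
scene [[598.3167644412694, 0.0, 316.67406451032093], [0.0, 598.3167644412694, 241.12541706149375], [0.0, 0.0, 1.0]] 0.042229959604886076 [[0.4504705833846018, -0.8927858913439188, -0.003099309984663816, -0.23851034289174247], [-0.6065972863482937, -0.3035183397192742, -0.7347900037758691, 0.4124522639173063], [0.65506945105082, 0.33288131469233884, -0.6782875825405309, 1.056606881050053], [0.0, 0.0, 0.0, 1.0]]
rolle
[... 233 characters left out ...]
73)]
tin []
top [[540.9784187485186, 0.0, 318.2225516884346], [0.0, 540.9784187485186, 239.89361256711092], [0.0, 0.0, 1.0]] -0.07945016542370072 [[0.0018350506072055892, -0.9998206299176318, -0.018850479579555317, 0.02570223992784546], [-0.98652182325386, 0.00127431666209803, -0.16362477917761922, 0.5652375585873461], [0.16361945126771735, 0.018896669234416307, -0.9863425323176004, 1.0794363316994866], [0.0, 0.0, 0.0, 1.0]]
roller [([336.4, 290.4], 0.95)]
stop_top [([359.7, 281.1], 0.78)]
bottle_mid [([291.6, 293.6], 0.94)]
rest [([460.6, 232.8], 0.97)]
powder [([367.1, 207.0], 0.9), ([182.6, 269.4], 0.58)]
sample [([325.5, 204.1], 0.77)]
tin [([183.0, 267.6], 0.65), ([364.5, 282.3], 0.46)]
```

```bash
python3 - <<'E'
import cv2
im=cv2.imread("pics/top0.png")[150:390,130:530]; cv2.imwrite("pics/topc.png",cv2.resize(im,(800,480),interpolation=cv2.INTER_CUBIC))
im=cv2.imread("pics/scene0.png")[180:390,180:530]; cv2.imwrite("pics/scenec.png",cv2.resize(im,(800,480),interpolation=cv2.INTER_CUBIC))
E
```

```text
(no output)
```

View pics/topc.png

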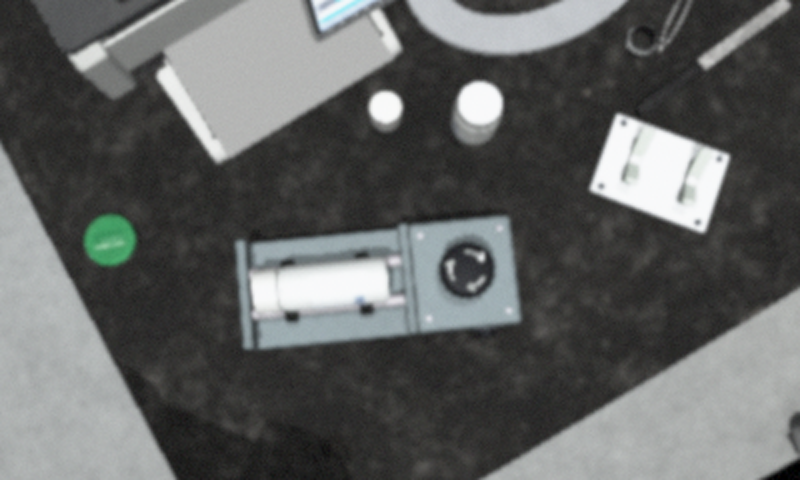

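View pics/scenec.png

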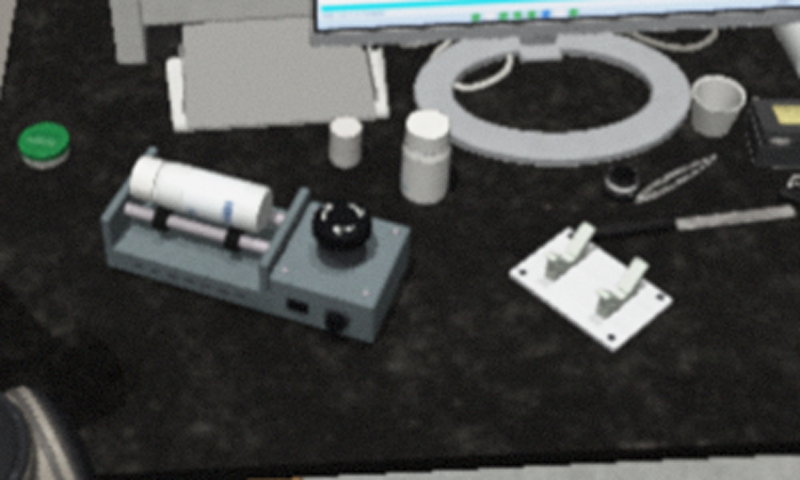

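Top crop: stop head at ~(467,270), bottle spanning (252,290) cap to (390,284) base, rest plate corners (618,113),(729,155),(706,233),(590,188). The powder bottle is at (480,103), sample at (386,107) and tin at (110,240). The scene view agrees.

```bash
cat > h.py <<'E'
import numpy as np, cv2
from cell import robot
def unproj(p,uv,z):
    K=np.array(p["mtx"]);V=np.array(p["view"])
    n=cv2.undistortPoints(np.array([[uv]],float),K,np.array([p["k1"],0,0,0,0.]))[0,0]
    R,t=V[:3,:3],V[:3,3]; c=-R.T@t; d=R.T@np.array([n[0],n[1],1]); return c+d*(z-c[2])/d[2]
def proj(p,X):
    V=np.array(p["view"]);return cv2.projectPoints(np.array(X,float).reshape(-1,1,3),cv2.Rodrigues(V[:3,:3])[0],V[:3,3],np.array(p["mtx"]),np.array([p["k1"],0,0,0,0.]))[0][:,0]
E
python3 - <<'E'
from h import *
np.set_printoptions(precision=4,suppress=True)
p=robot.read_camera("top"); q=robot.read_camera("scene")
T=lambda u,v:(130+u/2,150+v/2); S=lambda u,v:(180+u*350/800,180+v*210/480)
for n,uv,z in [("stop",(467,270),.106),("capend",(252,291),.09),("base",(390,284),.09),("pA",(508,216),.06),("pB",(520,322),.06),("plateTopL",(239,240),.075),("plateBotL",(246,348),.075),("plate R top",(404,224),.075),("plate R bot",(412,332),.075),("r1",(618,113),.008),("r2",(729,155),.008),("r3",(706,233),.008),("r4",(590,188),.008),("powder",(480,103),.094),("sample",(386,106),.045),("tin",(110,240),.02)]:
    print(n,unproj(p,T(*uv),z))
print("scene")
for n,uv,z in [("stop",(342,222),.108),("pA",(410,230),.06),("pB",(374,310),.06),("r1",(574,225),.008),("r2",(671,298),.008),("r3",(613,349),.008),("r4",(511,271),.008),("powder",(428,124),.094),("sample",(346,127),.045),("tin",(44,138),.02)]:
    print(n,unproj(q,S(*uv),z))
s=robot.observe();from scipy.spatial.transform import Rotation as Ro
print(Ro.from_euler("xyz",s["tool_rot"]).as_matrix())
E
```

```text
stop [ 0.4665 -0.0634  0.106 ]
capend [0.4469 0.1478 0.09  ]
base [0.454  0.0115 0.09  ]
pA [ 0.5254 -0.1089  0.06  ]
pB [ 0.4177 -0.1192  0.06  ]
plateTopL [0.4991 0.1639 0.075 ]
plateBotL [0.3912 0.1547 0.075 ]
plate R top [ 0.5154 -0.0025  0.075 ]
plate R bot [ 0.4074 -0.0102  0.075 ]
r1 [ 0.645  -0.2362  0.008 ]
r2 [ 0.5984 -0.3556  0.008 ]
r3 [ 0.5135 -0.3264  0.008 ]
r4 [ 0.5624 -0.2031  0.008 ]
powder [ 0.6357 -0.0793  0.094 ]
sample [0.6444 0.016  0.045 ]
tin [0.5049 0.3105 0.02  ]
scene
stop [ 0.4577 -0.0672  0.108 ]
pA [ 0.5192 -0.1108  0.06  ]
pB [ 0.4127 -0.1219  0.06  ]
r1 [ 0.6468 -0.2393  0.008 ]
r2 [ 0.5957 -0.354   0.008 ]
r3 [ 0.5106 -0.3233  0.008 ]
r4 [ 0.5592 -0.2043  0.008 ]
powder [ 0.6319 -0.0793  0.094 ]
sample [0.6398 0.0156 0.045 ]
tin [0.5033 0.3107 0.02  ]
[[ 0.0001 -0.9152  0.403 ]
 [ 0.0002  0.403   0.9152]
 [-1.     -0.      0.0002]]
```

```bash
cat >> h.py <<'E'
from scipy.spatial.transform import Rotation as Ro
def go(x,y,z,yawdeg):
    "shift in cm along tool axes and spin to bring TIPS to x,y,z with jaw yaw"
    s=robot.observe();R=Ro.from_euler("xyz",s["tool_rot"]).as_matrix();d=np.array([x,y,z+.178])-s["tool_pos"]
    cur=np.degrees(np.arctan2(R[1,2],R[0,2])); print("shift",np.round(R.T@d*100,2),"spin",round((cur-yawdeg+90)%180-90,1),"opening",round(s["opening"],4),"F",np.round(s["contact_force"],1),"t",round(s["time"],2),"q",np.round(s["qpos"],2))
E
python3 -m jog '[{"y":-45,"z":-39.7,"spin":60.7,"fingers":1},{"y":-45,"z":-39.7,"spin":60.7,"fingers":1},{"y":-45,"z":-39.7,"spin":60.7,"fingers":1},{"y":-45,"z":-39.7,"spin":60.7,"fingers":1},{"y":-45,"z":-39.7,"spin":60.7,"fingers":1}]' 20; python3 -c "
from h import *
go(.463,-.064,.15,5.5)"
```

```text
shift [  7.67 -44.96 -39.7 ] spin 60.7 opening 0.0916 F [0.2 0.1 0.2] t 0.9 q [ 1.01  0.34  1.52  0.    1.28 -0.15]$[0]: bad value
```

```bash
python3 -m jog '[{"y":-4.5,"z":-4,"spin":10,"fingers":1},{"y":-9,"z":-8,"spin":20,"fingers":1},{"y":-13.5,"z":-12,"spin":30,"fingers":1},{"y":-18,"z":-16,"spin":40,"fingers":1},{"y":-22.5,"z":-20,"spin":50,"fingers":1}]' 20; python3 -c "
from h import *
go(.463,-.064,.15,5.5)"
```

```text
shift [  7.67 -44.96 -39.7 ] spin 60.7 opening 0.0916 F [0.2 0.1 0.2] t 0.9 q [ 1.01  0.34  1.52  0.    1.28 -0.15]$[0]: bad value
```

```bash
python3 -m jog '[{"fingers":0.95,"x":0,"y":-4.5,"z":-4,"spin":10},{"fingers":0.95,"x":0,"y":-9,"z":-8,"spin":20},{"fingers":0.95,"x":0,"y":-13.5,"z":-12,"spin":30},{"fingers":0.95,"x":0,"y":-18,"z":-16,"spin":40},{"fingers":0.95,"x":0,"y":-22.5,"z":-20,"spin":50}]' 20; python3 -c "
from h import *
go(.463,-.064,.15,5.5)"
```

```text
time: 1.52
tool_pos: [0.3373, 0.205, 0.405]
tool_rot: [0.082, 1.57, 0.36]
contact_force: [0.4, -0.2, -0.2]
opening: 0.0466
shift [  7.71 -29.32   4.7 ] spin 10.4 opening 0.0466 F [ 0.4 -0.2 -0.2] t 1.52 q [0.35 0.1  1.84 0.   1.2  0.07]
```

```bash
python3 -m jog '[{"fingers":1,"x":1,"y":-6.1,"z":0.9,"spin":5},{"fingers":1,"x":3,"y":-12,"z":1.9,"spin":10.4},{"fingers":1,"x":4,"y":-18,"z":2.8,"spin":10.4},{"fingers":1,"x":5,"y":-24,"z":3.8,"spin":10.4},{"fingers":1,"x":6,"y":-29.3,"z":4.7,"spin":10.4}]' 20; python3 - <<'E'
from h import *
go(.463,-.064,.12,5.5)
for c in ["top","scene"]:
    p=robot.read_camera(c);cv2.imwrite(f"pics/{c}1.png",p["color"][:,:,::-1])
    s=robot.observe();print(proj(p,[[.463,-.064,.108],s["tool_pos"]-[0,0,.178]]), [(d["xy"],d["conf"]) for d in robot.look_for("stop_top",p)])
a=cv2.imread("pics/top1.png")[200:350,260:420];b=cv2.imread("pics/scene1.png")[190:340,250:410]
cv2.imwrite("pics/n1.png",cv2.resize(np.hstack([a,b]),None,fx=2.5,fy=2.5,interpolation=3))
E
```

```text
time: 2.15
tool_pos: [0.4646, -0.0637, 0.3446]
tool_rot: [-0.2, 1.57, -0.099]
contact_force: [-0.1, -1.0, -0.6]
opening: 0.001
shift [ 4.66 -0.02 -0.16] spin 0.3 opening 0.001 F [-0.1 -1.  -0.6] t 2.15 q [-0.3   0.3   1.76  0.    1.07 -0.4 ]
[[363.87914094 286.69562571]
 [368.10075407 282.19469158]] []
[[329.37727199 275.01763866]
 [329.76911099 254.77239119]] [([325.2, 277.5], 0.71)]
```

View pics/n1.png

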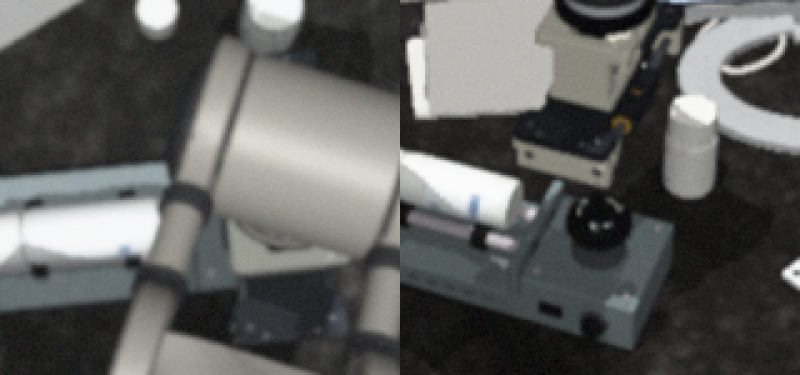

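Tips are right above the head (scene crop: head at (597,212), tips hidden just above). Pressing.

```bash
python3 -m jog '[{"fingers":1,"x":3,"y":0,"z":-0.15,"spin":0},{"fingers":1,"x":5.7,"y":0,"z":-0.15,"spin":0},{"fingers":1,"x":6.5,"y":0,"z":-0.15,"spin":0},{"fingers":1,"x":6.95,"y":0,"z":-0.15,"spin":0},{"fingers":1,"x":7,"y":0,"z":-0.15,"spin":0}]' 20; python3 -c "
from h import *
go(.463,-.064,.0965,5.5)"
```

```text
time: 2.98
tool_pos: [0.4619, -0.0601, 0.2755]
tool_rot: [2.362, 1.57, 2.465]
contact_force: [-2.8, 0.4, 6.8]
opening: 0.0004
shift [ 0.1  -0.4   0.07] spin 0.4 opening 0.0004 F [-2.8  0.4  6.8] t 2.98 q [-0.29  0.39  1.86  0.    0.89 -0.4 ]
```

```bash
python3 -m jog '[{"fingers":1,"x":0.1,"y":0,"z":0,"spin":0},{"fingers":1,"x":0.2,"y":0,"z":0,"spin":0},{"fingers":1,"x":0.2,"y":0,"z":0,"spin":0}]' 20; python3 -c "
from h import *
go(.463,-.064,.0965,5.5)"
```

```text
time: 3.35
tool_pos: [0.4619, -0.0601, 0.2746]
tool_rot: [0.001, 1.57, 0.105]
contact_force: [-5.3, 1.4, 14.2]
opening: 0.0004
shift [ 0.01 -0.4   0.07] spin 0.4 opening 0.0004 F [-5.3  1.4 14.2] t 3.35 q [-0.29  0.39  1.86  0.    0.89 -0.4 ]
```

```bash
python3 -m jog '[{"fingers":1,"x":-3,"y":0,"z":0,"spin":0},{"fingers":0.3,"x":-7,"y":0,"z":0,"spin":0},{"fingers":0,"x":-9,"y":4,"z":0,"spin":0},{"fingers":0,"x":-9,"y":10,"z":0,"spin":0},{"fingers":0,"x":-9,"y":14,"z":0,"spin":0}]' 20; python3 - <<'E'
from h import *
go(.449,.078,.12,5.5)
p=robot.read_camera("scene");cv2.imwrite("pics/scene2.png",p["color"][:,:,::-1])
q=robot.read_camera("top");cv2.imwrite("pics/top2.png",q["color"][:,:,::-1])
y=np.array([-.0955,.9954,0]);m=np.array([.449,.078,.086])
print(proj(p,[[.463,-.064,.108],m,m+.066*y,m-.066*y]),[(d["xy"],d["conf"]) for t in("stop_top","bottle_mid") for d in robot.look_for(t,p)[:1]])
cv2.imwrite("pics/n2.png",cv2.resize(p["color"][190:350,200:400,::-1],(800,640))[:600])
E
```

```text
time: 3.98
tool_pos: [0.4468, 0.0807, 0.3638]
tool_rot: [0.337, 1.569, 0.441]
contact_force: [0.4, -0.2, 0.3]
opening: 0.0357
shift [ 6.58 -0.29  0.18] spin 0.5 opening 0.0357 F [ 0.4 -0.2  0.3] t 3.98 q [ 0.01  0.25  1.77  0.    1.11 -0.09]
[[329.37727199 275.01763866]
 [268.48193925 265.28833665]
 [241.54915792 257.75377981]
 [296.12562087 273.02897727]] [([328.0, 284.7], 0.87), ([269.6, 266.5], 0.61)]
```

View pics/n2.png

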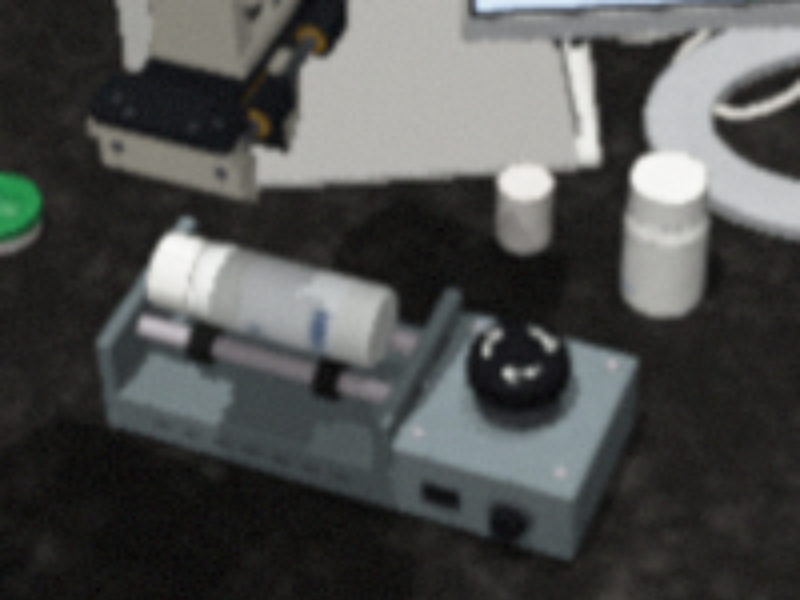

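The stop sits down on its collar (head at (518,365) in the crop, about 7 px lower than before), and the bottle matches its predicted pixels. Descending to grasp.

```bash
python3 -m jog '[{"fingers":0,"x":2,"y":-0.25,"z":0.2,"spin":0.5},{"fingers":0,"x":4,"y":-0.25,"z":0.2,"spin":0.5},{"fingers":0,"x":5,"y":-0.25,"z":0.2,"spin":0.5},{"fingers":0,"x":5,"y":-0.25,"z":0.2,"spin":0.5}]' 20; python3 -c "
from h import *
go(.449,.078,.068,5.5)"
```

```text
time: 4.68
tool_pos: [0.4504, 0.0749, 0.3124]
tool_rot: [3.053, 1.57, -3.138]
contact_force: [-0.2, -0.5, 0.6]
opening: 0.0896
shift [ 6.64  0.32 -0.1 ] spin -0.2 opening 0.0896 F [-0.2 -0.5  0.6] t 4.67 q [-0.    0.32  1.84 -0.    0.98 -0.1 ]
```

```bash
python3 -m jog '[{"fingers":0,"x":3,"y":0.3,"z":-0.1,"spin":0},{"fingers":0,"x":5.5,"y":0.3,"z":-0.1,"spin":0},{"fingers":0,"x":6.6,"y":0.3,"z":-0.1,"spin":0},{"fingers":0.5,"x":6.6,"y":0.3,"z":-0.1,"spin":0},{"fingers":1,"x":6.6,"y":0.3,"z":-0.1,"spin":0}]' 20; python3 -m jog '[{"fingers":1,"x":0,"y":0,"z":0,"spin":0},{"fingers":1,"x":0,"y":0,"z":0,"spin":0},{"fingers":1,"x":0,"y":0,"z":0,"spin":0}]' 20;python3 -c "
from h import *
go(.449,.078,.068,5.5)"
```

```text
time: 5.3
tool_pos: [0.4497, 0.0783, 0.2477]
tool_rot: [-0.051, 1.569, 0.042]
contact_force: [-0.4, 0.2, 0.2]
opening: 0.0766
time: 5.68
tool_pos: [0.4508, 0.0785, 0.2478]
tool_rot: [-0.021, 1.564, 0.072]
contact_force: [9.6, 2.2, 4.9]
opening: 0.0468
shift [ 0.18 -0.03 -0.19] spin -0.2 opening 0.0468 F [9.6 2.2 4.9] t 5.67 q [ 0.    0.42  1.91  0.    0.8  -0.09]
```

```bash
python3 -m jog '[{"fingers":1,"x":0,"y":0,"z":0,"spin":0},{"fingers":1,"x":0,"y":0,"z":0,"spin":0},{"fingers":1,"x":-1,"y":0,"z":0,"spin":0},{"fingers":1,"x":-4,"y":0,"z":0,"spin":0},{"fingers":1,"x":-9,"y":0,"z":0,"spin":0}]' 25;python3 - <<'E'
from h import *
go(.579,-.28,.15,-22.3)
p=robot.read_camera("scene");q=robot.read_camera("top")
y=np.array([-.0955,.9954,0]);s=robot.observe();m=s["tool_pos"]-[0,0,.16]
print(proj(p,[m,m+.066*y,m-.066*y]),proj(q,[m,m+.066*y,m-.066*y]))
a=p["color"][170:320,180:380,::-1];b=q["color"][230:380,230:430,::-1]
cv2.imwrite("pics/n3.png",cv2.resize(np.hstack([a,b]),(800,300),interpolation=3))
E
```

```text
time: 6.3
tool_pos: [0.4483, 0.0783, 0.3366]
tool_rot: [3.05, 1.566, -3.14]
contact_force: [0.9, 0.8, -1.9]
opening: 0.0444
shift [  0.79 -36.89   9.69] spin 27.6 opening 0.0444 F [ 0.9  0.8 -1.9] t 6.3 q [ 0.    0.29  1.81  0.    1.05 -0.09]
[[265.92318109 232.79659616]
 [237.66851751 225.32412056]
 [294.95717269 240.47624533]] [[287.59828282 290.72471291]
 [251.29748636 294.14541937]
 [323.98814217 287.26066526]]
```

View pics/n3.png

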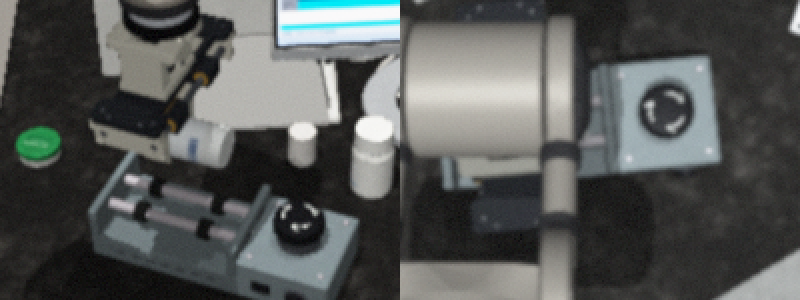

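Bottle is held (1.9 N, opening 44 mm), stop still down. Its base end may hang slightly low; I will check at the rest.

```bash
python3 -m jog '[{"fingers":1,"x":-1,"y":-4,"z":1,"spin":4},{"fingers":1,"x":-1,"y":-9,"z":2.4,"spin":8},{"fingers":1,"x":-1,"y":-14,"z":3.7,"spin":13},{"fingers":1,"x":-1,"y":-19,"z":5,"spin":18},{"fingers":1,"x":-1,"y":-24,"z":6.3,"spin":23}]' 25;python3 -c "
from h import *
go(.579,-.28,.15,-22.3)"
```

```text
time: 7.02
tool_pos: [0.5341, -0.1562, 0.3457]
tool_rot: [2.956, 1.568, 2.645]
contact_force: [-0.1, 0.7, -1.3]
opening: 0.0446
shift [  1.75 -10.41   8.07] spin 4.5 opening 0.0446 F [-0.1  0.7 -1.3] t 7.03 q [-0.42  0.45  1.52  0.    1.17 -0.11]
```

```bash
python3 -m jog '[{"fingers":1,"x":0,"y":-4,"z":3.2,"spin":4.5},{"fingers":1,"x":0,"y":-8,"z":6.2,"spin":4.5},{"fingers":1,"x":0,"y":-10.4,"z":8.1,"spin":4.5},{"fingers":1,"x":2,"y":-10.4,"z":8.1,"spin":4.5},{"fingers":1,"x":4,"y":-10.4,"z":8.1,"spin":4.5}]' 25;python3 - <<'E'
from h import *
go(.579,-.28,.06,-22.3)
p=robot.read_camera("scene");q=robot.read_camera("top")
y=np.array([.379,.925,0]);s=robot.observe();m=s["tool_pos"]-[0,0,.16]
r=np.array([.579,-.28,.052]);P=[m,m+.066*y,m-.066*y,r,r+.066*y,r-.066*y]
print(proj(p,P),proj(q,P))
a=p["color"][190:370,340:540,::-1];b=q["color"][160:340,390:590,::-1]
cv2.imwrite("pics/n4.png",cv2.resize(np.hstack([a,b]),(800,360),interpolation=3))
E
```

```text
time: 7.65
tool_pos: [0.5793, -0.2788, 0.3047]
tool_rot: [2.923, 1.568, 2.535]
contact_force: [1.1, 1.1, -1.6]
opening: 0.0445
shift [ 6.67 -0.13  0.04] spin 0.1 opening 0.0445 F [ 1.1  1.1 -1.6] t 7.65 q [-0.57  0.64  1.31  0.    1.2  -0.18]
[[446.57965366 260.70394284]
 [422.58383002 244.39208826]
 [472.10218546 278.03894272]
 [441.47410363 290.65841136]
 [418.7010691  274.24610855]
 [465.63029577 308.05952072]] [[476.10275357 224.45598722]
 [443.88581642 211.67549098]
 [508.36089326 237.30744441]
 [465.33352203 232.76077   ]
 [435.68117096 220.97336302]
 [495.03567345 244.60659808]]
```

View pics/n4.png

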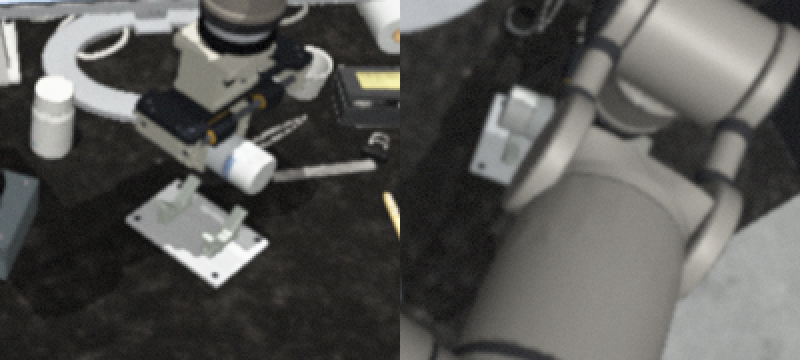

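Base end at crop (260,172), as predicted within ~2 px, so alignment is good. Lowering.

```bash
python3 -m jog '[{"fingers":1,"x":3,"y":-0.1,"z":0,"spin":0},{"fingers":1,"x":5.5,"y":-0.1,"z":0,"spin":0},{"fingers":1,"x":7.5,"y":-0.1,"z":0,"spin":0},{"fingers":1,"x":8.5,"y":-0.1,"z":0,"spin":0},{"fingers":1,"x":8.5,"y":-0.1,"z":0,"spin":0}]' 25;python3 -c "
from h import *
go(.579,-.28,.0365,-22.3)"
```

```text
time: 8.38
tool_pos: [0.5794, -0.2792, 0.2214]
tool_rot: [2.886, 1.57, 2.499]
contact_force: [0.4, -0.3, -1.5]
opening: 0.0442
shift [ 0.69 -0.08 -0.01] spin 0.1 opening 0.0442 F [ 0.4 -0.3 -1.5] t 8.38 q [-0.57  0.73  1.38  0.    1.02 -0.18]
```

```bash
python3 -m jog '[{"fingers":1,"x":0.4,"y":-0.1,"z":0,"spin":0},{"fingers":1,"x":0.6,"y":-0.1,"z":0,"spin":0},{"fingers":1,"x":0.6,"y":-0.1,"z":0,"spin":0}]' 25;python3 - <<'E'
from h import *
go(.579,-.28,.0365,-22.3)
p=robot.read_camera("scene")
cv2.imwrite("pics/n5.png",cv2.resize(p["color"][230:380,360:560,::-1],(800,600),interpolation=3))
E
```

```text
time: 8.75
tool_pos: [0.5791, -0.2803, 0.2159]
tool_rot: [0.163, 1.571, -0.223]
contact_force: [-0.2, 1.0, -1.1]
opening: 0.0453
shift [ 0.14  0.03 -0.02] spin 0.1 opening 0.0453 F [-0.2  1.  -1.1] t 8.75 q [-0.57  0.74  1.39  0.    1.01 -0.18]
```

View pics/n5.png

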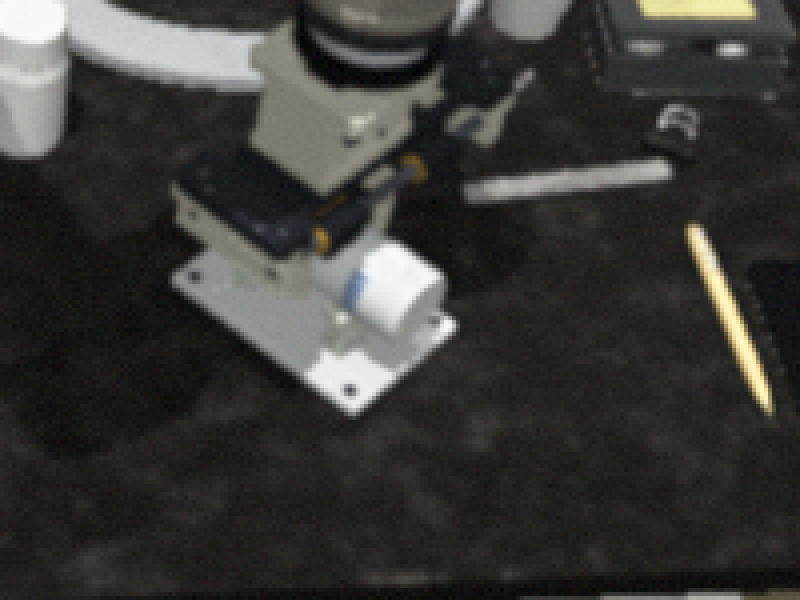

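Bottle hangs over the saddles, base face at ~(464,306) px vs. 466,308 predicted when seated. Lower a touch and release.

```bash
python3 -m jog '[{"fingers":1,"x":0.2,"y":0,"z":0,"spin":0},{"fingers":0.45,"x":0.2,"y":0,"z":0,"spin":0},{"fingers":0.3,"x":0.2,"y":0,"z":0,"spin":0},{"fingers":0.1,"x":0.2,"y":0,"z":0,"spin":0},{"fingers":0,"x":0.2,"y":0,"z":0,"spin":0}]' 25;python3 -m jog '[{"fingers":0,"x":0.2,"y":0,"z":0,"spin":0},{"fingers":0,"x":0,"y":0,"z":0,"spin":0},{"fingers":0,"x":0,"y":0,"z":0,"spin":0}]' 25;python3 -c "
from h import *
go(.463,-.064,.14,5.5)"
```

```text
time: 9.43
tool_pos: [0.5791, -0.2803, 0.2137]
tool_rot: [1.31, 1.571, 0.924]
contact_force: [-0.4, -0.2, 0.4]
opening: 0.0756
time: 9.8
tool_pos: [0.5792, -0.2804, 0.2139]
tool_rot: [0.045, 1.57, -0.342]
contact_force: [-0.0, -0.6, -0.4]
opening: 0.092
shift [-10.42  15.65 -18.92] spin -27.7 opening 0.092 F [-0.  -0.6 -0.4] t 9.8 q [-0.57  0.74  1.39  0.    1.01 -0.18]
```

```bash
python3 -m jog '[{"fingers":0,"x":-3,"y":0,"z":0,"spin":0},{"fingers":0,"x":-8,"y":0,"z":0,"spin":-5},{"fingers":0,"x":-10.4,"y":0,"z":-4,"spin":-15},{"fingers":0,"x":-10.4,"y":3,"z":-8,"spin":-25},{"fingers":0,"x":-10.4,"y":6,"z":-11,"spin":-35}]' 25;python3 - <<'E'
from h import *
go(.463,-.064,.12,30.5)
p=robot.read_camera("scene");q=robot.read_camera("top")
y=np.array([.379,.925,0]);r=np.array([.579,-.28,.052]);P=[r,r+.066*y,r-.066*y,[.463,-.064,.098]]
print(proj(p,P),proj(q,P))
for c in (p,q): print([(t,d["xy"],d["conf"]) for t in("stop_top","bottle_mid") for d in robot.look_for(t,c)[:1]])
a=p["color"][220:370,300:500,::-1];b=q["color"][160:310,330:530,::-1]
cv2.imwrite("pics/n6.png",cv2.resize(np.vstack([a,b]),(800*3//4,900*3//4)[:2],interpolation=3)[:600])
cv2.imwrite("pics/n6.png",cv2.resize(np.hstack([a,b]),(800,300),interpolation=3))
E
```

```text
time: 10.42
tool_pos: [0.4985, -0.1823, 0.3183]
tool_rot: [-0.492, 1.57, -0.263]
contact_force: [0.8, 0.1, 0.7]
opening: 0.0917
shift [ 2.02 12.33 -0.78] spin -17.4 opening 0.0917 F [0.8 0.1 0.7] t 10.43 q [-0.49  0.44  1.63  0.    1.07 -0.72]
[[441.47410363 290.65841136]
 [418.7010691  274.24610855]
 [465.63029577 308.05952072]
 [329.32446392 278.29439721]] [[465.33352203 232.76077   ]
 [435.68117096 220.97336302]
 [495.03567345 244.60659808]
 [363.54946732 287.09513899]]
[('stop_top', [326.6, 281.2], 0.95), ('bottle_mid', [440.7, 291.8], 0.9)]
[('stop_top', [365.0, 282.0], 0.85)]
```

View pics/n6.png

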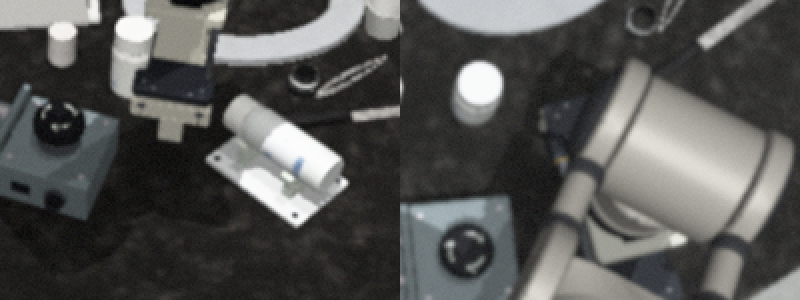

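Bottle lies in both saddles (network (440.7,291.8) vs predicted (441.5,290.7)); stop still down at top-view (363.5,285) → x≈0.465. Moving over it.

```bash
python3 -m jog '[{"fingers":0,"x":0,"y":4,"z":-0.3,"spin":-6},{"fingers":0,"x":0,"y":8,"z":-0.6,"spin":-12},{"fingers":0,"x":0,"y":12.3,"z":-0.6,"spin":-17.4},{"fingers":0,"x":1,"y":12.3,"z":-0.6,"spin":-17.4},{"fingers":0,"x":1,"y":12.3,"z":-0.6,"spin":-17.4}]' 25;python3 -c "
from h import *
go(.465,-.064,.067,30.5)"
```

```text
time: 11.35
tool_pos: [0.4672, -0.0654, 0.307]
tool_rot: [2.621, 1.57, -3.136]
contact_force: [1.0, -0.4, -0.0]
opening: 0.0919
shift [ 6.2   0.23 -0.11] spin -0.4 opening 0.0919 F [ 1.  -0.4 -0. ] t 11.35 q [-0.3   0.36  1.81 -0.    0.98 -0.83]
```

```bash
python3 -m jog '[{"fingers":0,"x":2,"y":0.2,"z":-0.1,"spin":0},{"fingers":0,"x":4,"y":0.2,"z":-0.1,"spin":0},{"fingers":0,"x":6.1,"y":0.2,"z":-0.1,"spin":0},{"fingers":0,"x":6.1,"y":0.2,"z":-0.1,"spin":0},{"fingers":0.3,"x":6.1,"y":0.2,"z":-0.1,"spin":0}]' 25;python3 -m jog '[{"fingers":1,"x":0,"y":0,"z":0,"spin":0},{"fingers":1,"x":0,"y":0,"z":0,"spin":0},{"fingers":1,"x":0,"y":0,"z":0,"spin":0},{"fingers":1,"x":0,"y":0,"z":0,"spin":0}]' 25;python3 -c "
from h import *
go(.465,-.064,.067,30.5)"
```

```text
time: 11.98
tool_pos: [0.4654, -0.0643, 0.2472]
tool_rot: [-0.804, 1.57, -0.278]
contact_force: [-0.2, 0.4, 0.1]
opening: 0.0858
time: 12.48
tool_pos: [0.4661, -0.0631, 0.2475]
tool_rot: [-0.492, 1.566, 0.035]
contact_force: [6.2, 4.7, -1.2]
opening: 0.0556
shift [ 0.25 -0.03 -0.14] spin -0.3 opening 0.0556 F [ 6.2  4.7 -1.2] t 12.47 q [-0.3   0.44  1.88  0.    0.82 -0.83]
```

Gripped (opening 55.6 mm). Turning clockwise.

```bash
python3 -m jog '[{"fingers":1,"x":0,"y":0,"z":0.1,"spin":10},{"fingers":1,"x":0,"y":0,"z":0.1,"spin":20},{"fingers":1,"x":0,"y":0,"z":0.1,"spin":30},{"fingers":1,"x":0,"y":0,"z":0.1,"spin":40},{"fingers":1,"x":0,"y":0,"z":0.1,"spin":48}]' 25;python3 -m jog '[{"fingers":1,"x":0,"y":0,"z":0,"spin":0},{"fingers":1,"x":0,"y":0,"z":0,"spin":0}]' 25; python3 -c "
from h import *
print(robot.observe()['torque'])
go(.465,-.064,.067,-17.5)"
```

```text
time: 13.1
tool_pos: [0.4666, -0.0626, 0.2478]
tool_rot: [0.265, 1.567, -0.05]
contact_force: [3.0, 3.0, 4.8]
opening: 0.0556
time: 13.35
tool_pos: [0.4666, -0.0626, 0.2478]
tool_rot: [0.273, 1.567, -0.037]
contact_force: [3.3, 3.2, 5.4]
opening: 0.0555
[ 0.4510396  -0.27560655  0.08623201]
shift [ 0.28 -0.18 -0.11] spin -0.3 opening 0.0555 F [3.3 3.2 5.4] t 13.35 q [-0.3   0.44  1.87  0.    0.82  0.01]
```

Upward 5 N on the tool shows the latch is free. Opening and retreating straight up.

```bash
python3 -m jog '[{"fingers":0.3,"x":0,"y":0,"z":0,"spin":0},{"fingers":0,"x":0,"y":0,"z":0,"spin":0},{"fingers":0,"x":0,"y":0,"z":0,"spin":0},{"fingers":0,"x":0,"y":0,"z":0,"spin":0},{"fingers":0,"x":0,"y":0,"z":0,"spin":0}]' 25;python3 -m jog '[{"fingers":0,"x":-2,"y":0,"z":0,"spin":0},{"fingers":0,"x":-6,"y":0,"z":0,"spin":0},{"fingers":0,"x":-11,"y":0,"z":0,"spin":0},{"fingers":0,"x":-11,"y":6,"z":0,"spin":0},{"fingers":0,"x":-11,"y":12,"z":0,"spin":0}]' 25; python3 -m jog '[{"fingers":0,"x":0,"y":6,"z":0,"spin":0},{"fingers":0,"x":0,"y":12,"z":0,"spin":0},{"fingers":0,"x":0,"y":12,"z":0,"spin":0},{"fingers":0,"x":0,"y":12,"z":0,"spin":0},{"fingers":0,"x":0,"y":12,"z":0,"spin":0}]' 25; python3 - <<'E'
from h import *
go(.465,-.064,.067,-17.5)
p=robot.read_camera("scene");q=robot.read_camera("top")
for c in (p,q): print([(t,d["xy"],d["conf"]) for t in("stop_top","bottle_mid","powder","sample","tin") for d in robot.look_for(t,c)[:1]])
a=p["color"][220:370,300:500,::-1];b=q["color"][160:310,330:530,::-1]
cv2.imwrite("pics/n7.png",cv2.resize(np.hstack([a,b]),(800,300),interpolation=3))
E
```

```text
time: 13.98
tool_pos: [0.4656, -0.0629, 0.2466]
tool_rot: [2.87, 1.571, 2.559]
contact_force: [-0.2, -0.4, 0.1]
opening: 0.0914
time: 14.6
tool_pos: [0.5027, 0.0521, 0.3577]
tool_rot: [0.271, 1.569, -0.042]
contact_force: [1.1, -0.7, 0.5]
opening: 0.0918
time: 15.22
tool_pos: [0.5387, 0.1644, 0.3567]
tool_rot: [-2.292, 1.57, -2.604]
contact_force: [0.3, -0.6, -0.4]
opening: 0.0918
shift [ 1.118e+01 -2.400e+01 -1.000e-02] spin -0.4 opening 0.0918 F [ 0.3 -0.6 -0.4] t 15.22 q [ 0.16  0.45  1.49 -0.    1.2   0.47]
[('stop_top', [326.1, 280.6], 0.8), ('bottle_mid', [441.9, 292.3], 0.74), ('powder', [367.3, 246.2], 0.56), ('sample', [327.5, 242.2], 0.6), ('tin', [198.5, 243.7], 0.9)]
[('stop_top', [364.3, 283.9], 0.83), ('bottle_mid', [466.6, 231.9], 0.84), ('powder', [369.3, 207.1], 0.6), ('sample', [324.0, 205.3], 0.49), ('tin', [182.4, 267.5], 0.6)]
```

View pics/n7.png

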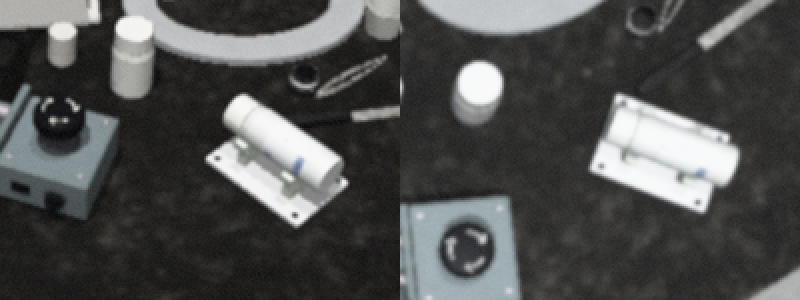

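The head is fully up again: it stands about 3.5 px higher and the collar is visible. The bottle is centred in the rest and the bystanders have not moved.

```bash
python3 -c "
from cell import robot
print(robot.hand_in())"
```

```text
the job is handed in; nothing more can be done
None
```

I handed the job in at about 15 s of the 48 s. `hand_in()` gives no verdict, so these are my own last checks.

- **Stop pressed:** I pushed the stop to its end stop, where the tool read 14 N, and it stayed down after release. The pictures showed it still down at the last look before I turned it.
- **Bottle moved:** I lifted the bottle off the rollers and laid it in the rest. It lies across both saddles, and its middle is within about 2 px of the predicted spot in both cameras.
- **Stop released:** I gripped the head and turned it 48° clockwise. The tool then felt about 5 N upward, so I took the latch to be free and opened the fingers. In the last picture the head is about 3.5 px higher with the collar visible, which matches a rise of about 10 mm.
- **Other things:** The powder bottle, sample and tin were within about 2.5 px of their first positions. The open gripper is well clear of everything.

Three checks or moves did not go cleanly:
- **Camera disagreement:** The two cameras differed by about 4 mm in x for raised points, so I used values in between.
- **Stop network:** In the scene view the network gave nearly the same point for the stop before and after release (281.2 and 280.6). I relied on the pictures for that check.
- **Refused moves:** My first two move commands were refused because each row must give all five values. The arm did not move.

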